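# Lock the battery hatch of the sushi stall's scale

## Robot

A 7-joint arm with a two-finger parallel gripper is mounted at the origin on the work surface. World frame = base frame: x ahead of the robot, y to its left, z up, the work surface at z = 0. Lengths are in m, angles in rad, forces in N, time in s.
With the tool pointing down it reaches from about 0.4 to 0.85 m from the base axis. Payload 10.4 kg.
Tool frame: the origin (TCP) lies midway between the tips of the shut fingers; the grasp point (between the pads) lies 19 mm behind it; z points along the fingers, y is the line along which they close (so a half turn about z gives the same grasp; the last joint's range is limited). The gripper opens to 85 mm and grips with 20 to 120 N. Pads are 22 mm wide; open, the fingers measure 114 mm over their backs; the gripper's body (76 mm by 85 mm) begins 54 mm behind the grasp point. The pads swing forward as they close: fully open they stand 13 mm farther back than shut.
Start: joints at [1.249, 0.332, -0.065, 1.46, 0.022, 1.35, -0.088], TCP at [0.184, -0.597, 0.193] pointing down, gripper open.
Joint ranges: [-2.6, 2.6], [-0.5, 2.12], [-1.47, 1.34], [0.16, 2.42], [-1.27, 4.41], [0.06, 2.06], [-2.6, 2.6]. Speed limits (rad/s): [2.22, 2.22, 2.79, 2.79, 3.14, 3.14, 3.14].

## Interface

Orientations are given as a unit quaternion [x, y, z, w].
In Python, from workcell import get_obs, camera, camera_params, hand_in gives the robot as it stands.
- The arm moves only by the tool carry_out, never from a script. Its argument "commands" is a list that holds one entry, the list of rows, each a list of 6 numbers: the shift along the tool's x, y, z in units of 40 mm (1.0 is 40 mm), then the turn, a rotation vector about the tool's x, y, z in units of 6 degrees (1.0 is 6 degrees). In form: [[[x, y, z, ax, ay, az], ...]]. A call has 1 to 20 rows; each row shifts and turns the commanded pose from where the row before left it, along the tool's axes as they then stand; what a row does not reach is not made up. A row lasts 1/12 s, in which the tool goes at most 41.7 mm and 7.16 degrees, less where a joint would pass 70% of its speed; a pose out of reach is approached as far as the arm can. A call is refused whole if a number of a shift passes 1 or a number of a turn 1, either way. A call with a gripper value outside its range is refused whole. "hand" is the closure, from -1 (fully open) to 1 (shut), set as the call begins (left out, the last holds). The fingers move at their own pace and stop on an object; "force" is the grip in N (left out, the last holds). Time passes only in rows, so rows that do not move let the fingers close. It gives the time, the measured TCP pose, the force, the opening and the grip force at its end, in the units of the state.
- get_obs(): the state, without advancing time (a new reading comes with each control period).
- camera(name): name is "side" or "top"; returns the picture (384x512x3 uint8, red, green, blue); there is no depth.
- camera_params(name): a dict with "mtx" (3x3 intrinsics, pixels), "k1" (the pictures are not rectified: a ray, as slopes to the right and down, at radius r is drawn at 1 + k1 r^2 times it, then the intrinsics apply), "R" (3x3) and "t" (3): a world point X has camera coordinates R X + t. Camera axes: x right, y down, z forward; pixel columns grow to the right and rows downward; lengths in m; the calibration is good to about 2 mm. A picture is of the moment at which its call begins. camera_params takes no time and is no camera call.
- hand_in(): hands the job in; it is judged then, once.
The state is a dict: "clock": time; "joint_pos": joint angles; "joint_velocities": joint speeds; "tau": joint torques, N m; "position": TCP position; "ee_rot": TCP orientation; "ft_force": force on the tool from outside, world axes, zero at the start; "torque": the same for the moment, N m; "grip_width": opening from 0.0 (shut) to 1.0 (fully open); "grasp_force": force on a finger pad.
Only numpy, scipy, OpenCV 4.12 (cv2) and the standard library are available. Lean on these libraries where they do the work, as an engineer would, in place of code of your own. Each camera call takes 0.05 s, during which the arm holds its last target. There are 200 camera calls.

## Task

The stall's small portioning scale lies face down with its battery hatch lock left half open. Take the orange-handled flat-blade screwdriver from the wooden rack, press its blade into the slot of the red lock and, keeping it pressed in, turn the lock clockwise until it stops, with the slot in line with the two green dots. Then put the screwdriver back upright in the place it came from, fully down in the rack, and leave the blue-handled pick alone.

Things in the scene. Friction and masses are not known exactly. Their poses are not given: they have to be found in the camera images.
- driver: Orange screwdriver, 90 g, upright in a 28 mm hole of the rack (top 90 mm above table), pick in the other, 120 mm off. Origin: blade's lower edge, 20 mm above table in the rack; z up to the handle, x along blade width. Along z: blade 18 (x) by 4 mm to 17, shaft 9 mm thick to 70, round collar 42 mm wide to 78 (rests on rack), 26 mm square handle, flats to x and y, to 164. Lift 72 mm to clear.
- lock_slot (a point): Centre of the slot's floor in the red lock, on its vertical axis, 49 mm above the table; x along the slot, z up; turns with it. Slot open at both ends, 38 mm long, 8 mm wide for 8 mm up, then flared to 17 mm at the top, 14 mm up. Stiff (0.05 N m), stays put. Turns clockwise seen from above to a stop, slot then along the scale's y; starts 47 to 70 degrees short. Blade has 13 degrees play in it.
- scale: Upturned white scale, 200 (x) by 150 mm (y), fixed to the counter; origin at the centre of its lower side on the table, z up. Upper face 46 mm above the table, with grey battery hatch, four black rubber feet 6 mm tall at the corners, the lock at its centre. Two green dots 35 mm from the centre, on its +y and -y sides, show the slot's direction when locked.
- pick: Steel pick with a short round blue handle 28 mm across, upright in the other hole of the wooden rack, its top 144 mm above the table; the wrong tool, to be left there: carry the screwdriver clear over or around it. Origin at its point, 20 mm above the table; z up.
Things that resemble listed ones, but are neither listed nor needed, are in the scene too. There is more than one size of the driver; the job needs the largest. Of the things shaped like the scale, the white one is meant.

How it is judged:
On the way, in this order (a step that is already met when the one before it is completed fails the run):
1. the screwdriver's blade is pressed into the slot of the still open lock (distance between driver and lock_slot below 0.009 m and angle between the x axis of driver and the x axis of lock_slot, either way round below 0.4 rad and contact force between driver and scale above 1.5 N and angle between the x axis of lock_slot and the y axis of scale, either way round above 0.5 rad), for 0.2 s.
2. the lock has been turned to its stop with the blade still pressed in the slot (angle between the x axis of lock_slot and the y axis of scale, either way round below 0.2 rad and distance between driver and lock_slot below 0.009 m and contact force between driver and scale above 1 N), for 0.2 s.
At the end, for the whole second after the job is handed in: The slot is within 0.22 rad (12 degrees) of the scale's y axis, the line of the green dots; the screwdriver stands at rest in the rack within 20 mm of where it stood at the start and within 0.17 rad (10 degrees) of upright (angle between the x axis of lock_slot and the y axis of scale, either way round below 0.22 rad and distance of driver from where it was at the start of the episode below 0.02 m and angle between driver's own z axis and vertical below 0.17 rad and linear speed of driver below 0.03 m/s); the robot touches nothing.
It fails at once if the blue-handled pick is moved by more than 30 mm (distance of pick from where it was at the start of the episode above 0.03 m).
It also fails if it takes over 56 s, if anything falls off the work surface, if the arm or the gripper's body presses on something with over 40 N, if the wrist force passes 120 N, or if a joint passes its speed limit or range.

## Working session

There is one attempt and no reset: what is moved stays moved. The work goes in short steps, Python scripts to look and compute and a tool call to move; the robot and the scene stay as the last step left them, time stands still between calls to the robot, and variables do not carry over. Pictures are saved under pics/ and viewed, at most 10 in all, crops included, and the job is handed in when it is done.

Besides the shell and the picture viewer there is one more tool, called after ">>>" as name(argument=value, ...) on one line, values as JSON. carry_out: Moves the arm, as the interface text tells. Its arguments: {"type":"object","properties":{"commands":{"type":"array"},"hand":{"type":"number"},"force":{"type":"number"}},"required":["commands"]}

```bash
mkdir -p pics; python3 - <<'E'
from workcell import *
import cv2,numpy as np
for n in("top","side"):
    im=camera(n); cv2.imwrite(f"pics/{n}0.png",im[:,:,::-1]); p=camera_params(n)
    print(n,np.round(p["mtx"],1).tolist(),p["k1"],np.round(p["R"],3).tolist(),np.round(p["t"],3).tolist())
print(get_obs())
E
```

```text
top [[404.0, 0.0, 257.5], [0.0, 404.0, 181.9], [0.0, 0.0, 1.0]] 0.04218386958780835 [[0.023, -1.0, -0.012], [-0.985, -0.02, -0.173], [0.173, 0.016, -0.985]] [-0.039, 0.473, 1.094]
side [[375.7, 0.0, 264.9], [0.0, 375.7, 188.5], [0.0, 0.0, 1.0]] -0.0527699464938282 [[1.0, -0.023, 0.003], [-0.013, -0.651, -0.759], [0.019, 0.759, -0.651]] [-0.465, 0.031, 1.061]
{'clock': 0.1, 'joint_pos': array([ 1.24941222,  0.33279031, -0.06471199,  1.46087889,  0.02161215,
        1.34988308, -0.08845886]), 'joint_velocities': array([-5.28358654e-04, -4.25608502e-04,  2.75708068e-05, -2.32771341e-03,
        9.17340965e-04, -1.02026355e-03, -1.22630615e-03]), 'tau': array([ 1.40793927e-03, -6.26747847e+01,  4.93260717e-02, -3.92431569e+01,
        1.64114137e-02,  6.99815704e-03, -3.51139192e-05]), 'position': array([ 0.18385726, -0.59693922,  0.19219673]), 'ee_rot': array([ 9.88855981e-01,  1.48873939e-01, -1.26347542e-04, -6.19059684e-04]), 'ft_force': array([ 0.44719763,  0.04952707, -0.35333725]), 'torque': array([-0.013979  , -0.02105696, -0.02314739]), 'grasp_force': 0.0, 'grip_width': 1.0002968243522106}
```

View pics/top0.png

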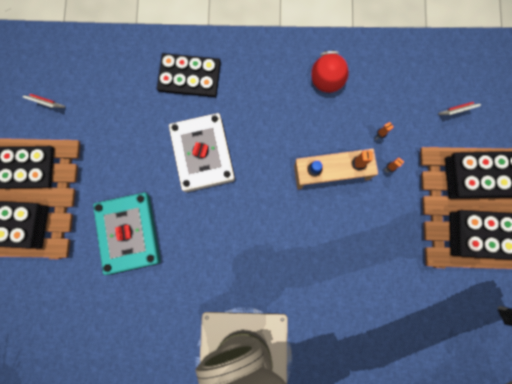

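View pics/side0.png

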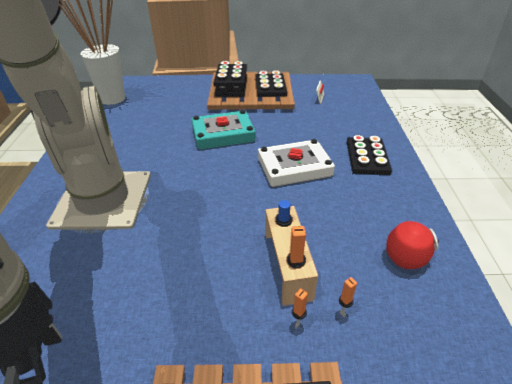

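The top view shows the white scale at (201,151) with the red lock, and a teal look-alike at (126,233). The wooden rack holds the blue pick at (316,167) and an orange driver at (362,160). Two smaller orange drivers stand outside it at (385,130) and (395,165). The driver in the rack fits the task because it is the largest and stands in the hole. The side view shows it at (297,245). I'll confirm it in one enlarged crop and measure.

```bash
cat > h.py <<'E'
import cv2,numpy as np
from workcell import *
def ray(n,uv):
    p=camera_params(n); K=np.array(p["mtx"]);R=np.array(p["R"]);t=np.array(p["t"])
    d=np.linalg.inv(K)@[uv[0],uv[1],1]; d=d[:2]; s=d.copy()
    for _ in range(20): s=d/(1+p["k1"]*(s@s))
    return -R.T@t, R.T@np.array([s[0],s[1],1])
def onz(n,uv,z):
    o,d=ray(n,uv); return o+d*(z-o[2])/d[2]
def proj(n,X):
    p=camera_params(n); c=np.array(p["R"])@X+np.array(p["t"]); s=c[:2]/c[2]; s=s*(1+p["k1"]*(s@s))
    return (np.array(p["mtx"])@[s[0],s[1],1])[:2]
def two(a,b):
    (o1,d1),(o2,d2)=ray("top",a),ray("side",b)
    A=np.stack([d1,-d2],1); k=np.linalg.lstsq(A,o2-o1,rcond=None)[0]
    P,Q=o1+k[0]*d1,o2+k[1]*d2; return (P+Q)/2,np.linalg.norm(P-Q)
def mask(im,lo,hi,box):
    h=cv2.inRange(cv2.cvtColor(im,cv2.COLOR_RGB2HSV),np.array(lo),np.array(hi))
    m=np.zeros_like(h);x0,y0,x1,y1=box;m[y0:y1,x0:x1]=h[y0:y1,x0:x1];return m
def crop(im,box,f):
    x0,y0,x1,y1=box;return cv2.resize(im[y0:y1,x0:x1,::-1],None,fx=f,fy=f,interpolation=cv2.INTER_CUBIC)
E
python3 - <<'E'
from h import *
t=camera("top");s=camera("side")
a=crop(t,(285,115,415,195),3);b=crop(s,(250,190,380,340),3)
c=crop(t,(160,105,240,195),3);d=crop(s,(250,130,340,190),3)
# montage: left column a + c ; right b ; bottom d
W=np.zeros((600,800,3),np.uint8)
def put(i,x,y): W[y:y+i.shape[0],x:x+i.shape[1]]=i[:600-y,:800-x]
put(a,0,0);put(b,400,0);put(c,0,245);put(d,250,455)
cv2.imwrite("pics/m.png",W)
# scale feet / dots
for nm,lo,hi,box in(("feet",(0,0,0),(180,255,60),(165,108,240,195)),("dots",(40,60,60),(85,255,255),(175,120,228,180)),("lock",(0,130,80),(8,255,255),(185,135,218,165)),("blue",(105,200,60),(125,255,255),(300,150,330,180))):
    m=mask(t,lo,hi,box);n,_,st,ce=cv2.connectedComponentsWithStats(m)
    print(nm,[(st[i,4],np.round(ce[i],1).tolist()) for i in range(1,n) if st[i,4]>1])
E
```

```text
feet [(np.int32(11), [214.4, 118.5]), (np.int32(10), [174.5, 127.2]), (np.int32(10), [226.5, 173.8]), (np.int32(9), [186.0, 183.0])]
dots [(np.int32(4), [212.5, 147.5]), (np.int32(6), [188.2, 152.8])]
lock [(np.int32(158), [200.0, 149.8])]
blue []
```

View pics/m.png

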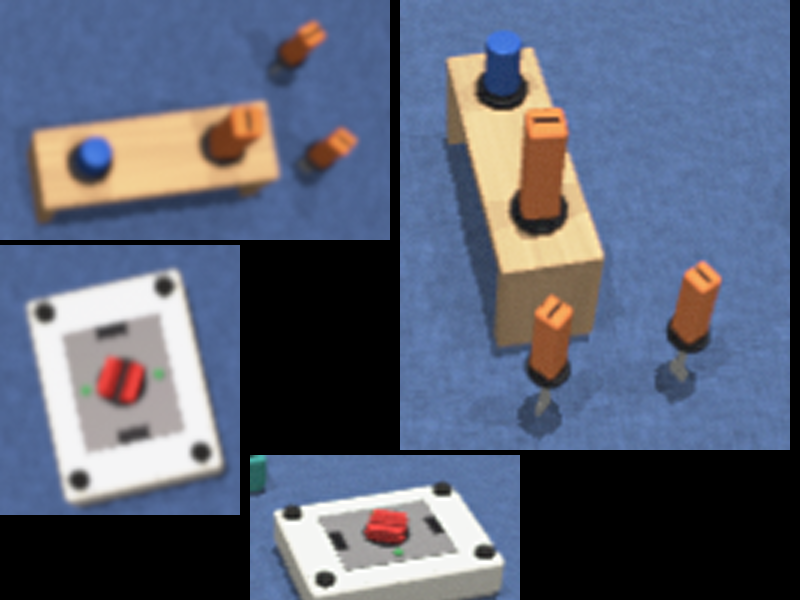

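The crop confirms it: the rack driver is clearly larger than the two loose ones. Its top mark runs roughly along world x. The lock slot is about 60° short of the dot line. Next I'll measure the poses.

```bash
cat > meas.py <<'E'
from h import *
t=camera("top");s=camera("side")
ang=lambda v:np.degrees(np.arctan2(v[1],v[0]))
# handle top faces: bright orange
for n,im,box in(("top",t,(352,145,376,170)),("side",s,(285,220,310,262))):
    m0=mask(im,(5,150,60),(18,255,255),box); V=cv2.cvtColor(im,cv2.COLOR_RGB2HSV)[:,:,2]
    th,_=cv2.threshold(V[m0>0].reshape(-1,1),0,255,cv2.THRESH_OTSU)
    m=((m0>0)&(V>th)).astype(np.uint8)
    pts=cv2.findNonZero(m); hull=cv2.convexHull(pts)
    w=[onz(n,q[0],.184)[:2] for q in hull]
    r=cv2.minAreaRect((np.array(w)*1000).astype(np.float32))
    M=cv2.moments(hull);c=(M["m10"]/M["m00"],M["m01"]/M["m00"])
    print(n,"th",th,len(pts),"px",np.round(c,1),"world",np.round(onz(n,c,.184),4),"rect",np.round(r[1],1),round(r[2],1))
    if n=="top":ct=c
    else: print("tri",two(ct,c))
# scale
F=[(214.4,118.5),(174.5,127.2),(186.0,183.0),(226.5,173.8)]
W=np.array([onz("top",f,.052)[:2] for f in F]);print("feet centre",W.mean(0).round(4))
print("y axis angle",ang(W[1]-W[0]),ang(W[2]-W[3]),"x",ang(W[0]-W[3]),ang(W[1]-W[2]))
D=[onz("top",f,.046)[:2] for f in((212.5,147.5),(188.2,152.8))];print("dots mid",np.mean(D,0).round(4),ang(D[1]-D[0]))
# side feet
m=mask(s,(0,0,0),(180,255,60),(255,135,335,188));n,_,st,ce=cv2.connectedComponentsWithStats(m)
print([(st[i,4],ce[i].round(1).tolist(),onz("side",ce[i],.052).round(4).tolist()) for i in range(1,n) if st[i,4]>5])
# slot: rectified patch at z=.062, 0.5 mm/px, world x up, y left
c=W.mean(0)
for n,im,z in(("top",t,.062),("side",s,.062)):
    N=120;mx=np.zeros((N,N),np.float32);my=mx.copy()
    for i in range(N):
        for j in range(N):
            mx[i,j],my[i,j]=proj(n,np.array([c[0]+(60-i)*.0005,c[1]+(60-j)*.0005,z]))
    P=cv2.remap(im,mx,my,cv2.INTER_CUBIC);cv2.imwrite(f"pics/p_{n}.png",cv2.resize(P[:,:,::-1],(480,480)))
E
python3 meas.py; python3 -c "
import cv2,numpy as np
cv2.imwrite('pics/slot.png',np.hstack([cv2.resize(cv2.imread(f'pics/p_{n}.png'),(390,390)) for n in('top','side')]))"
```

```text
top th 163.0 97 px [366.8 155.5] world [ 0.5204 -0.2982  0.184 ] rect [22.8 26.5] 1.1
side th 186.0 97 px [298.1 230.7] world [ 0.5213 -0.3021  0.184 ] rect [23.6 23.4] 88.7
tri (array([ 0.52151573, -0.29905794,  0.1806274 ]), np.float64(0.0006285638153858995))
feet centre [0.559  0.1347]
y axis angle 104.05550261001056 104.26302548551915 x 14.126796282800465 14.399826603895248
dots mid [0.561  0.1356] 103.90855322471823
[(np.int32(10), [313.5, 141.2], [0.6246, 0.2067, 0.052]), (np.int32(12), [263.5, 149.0], [0.4643, 0.1659, 0.052]), (np.int32(11), [311.0, 153.0], [0.609, 0.1419, 0.052]), (np.int32(15), [278.8, 158.0], [0.5092, 0.1177, 0.052]), (np.int32(13), [328.0, 162.2], [0.654, 0.0942, 0.052]), (np.int32(13), [274.5, 171.2], [0.4937, 0.0539, 0.052])]Traceback (most recent call last):
  File "meas.py", line 30, in <module>
    mx[i,j],my[i,j]=proj(n,np.array([c[0]+(60-i)*.0005,c[1]+(60-j)*.0005,z]))
                    ~~~~^^^^^^^^^^^^^^^^^^^^^^^^^^^^^^^^^^^^^^^^^^^^^^^^^^^^^
  File "h.py", line 11, in proj
    p=camera_params(n); c=np.array(p["R"])@X+np.array(p["t"]); s=c[:2]/c[2]; s=s*(1+p["k1"]*(s@s))
ValueError: time passes only in moves, steps and waits
[ WARN:0@0.018] global loadsave.cpp:275 findDecoder imread_('pics/p_top.png'): can't open/read file: check file path/integrity
Traceback (most recent call last):
cv2.error: OpenCV(4.12.0) /io/opencv/modules/imgproc/src/resize.cpp:4208: error: (-215:Assertion failed) !ssize.empty() in function 'resize'
```

```bash
cat > slot.py <<'E'
from h import *
import h
cache={n:camera_params(n) for n in("top","side")}; h.camera_params=lambda n:cache[n]
def patch(n,im,c,z,N=120,s=.0005):
    k=N//2; q=[(0,0),(N,0),(N,N),(0,N)]
    src=np.float32([proj(n,np.array([c[0]+(k-i)*s,c[1]+(k-j)*s,z])) for j,i in q])
    H=cv2.getPerspectiveTransform(src,np.float32(q)); return cv2.warpPerspective(im,H,(N,N),flags=cv2.INTER_CUBIC)
if __name__=="__main__":
    L=[]
    for n in("top","side"):
        P=patch(n,camera(n),(.5595,.133),.06).astype(np.uint8)
        L.append(cv2.resize(P[:,:,::-1],(390,390),interpolation=cv2.INTER_NEAREST))
        hsv=cv2.cvtColor(P,cv2.COLOR_RGB2HSV)
        m=((hsv[:,:,1]>150)&((hsv[:,:,0]<8)|(hsv[:,:,0]>172))&(hsv[:,:,2]>150)).astype(np.uint8)
        k,_,st,ce=cv2.connectedComponentsWithStats(m); print(n,[(st[i,4],ce[i].round(1).tolist()) for i in range(1,k) if st[i,4]>60])
        R=(hsv[:,:,0]<10)|(hsv[:,:,0]>170);R&=hsv[:,:,1]>120;ii,jj=np.nonzero(R);print("red centroid",jj.mean(),ii.mean())
    cv2.imwrite("pics/slot.png",np.hstack(L))
E
python3 slot.py
```

```text
top [(np.int32(1755), [34.1, 55.5]), (np.int32(1841), [77.9, 66.4])]
red centroid 56.63940385314431 61.73809523809524
side [(np.int32(5096), [53.3, 58.5]), (np.int32(145), [104.4, 36.9])]
red centroid 66.48882716828683 60.599924251988384
```

View pics/slot.png

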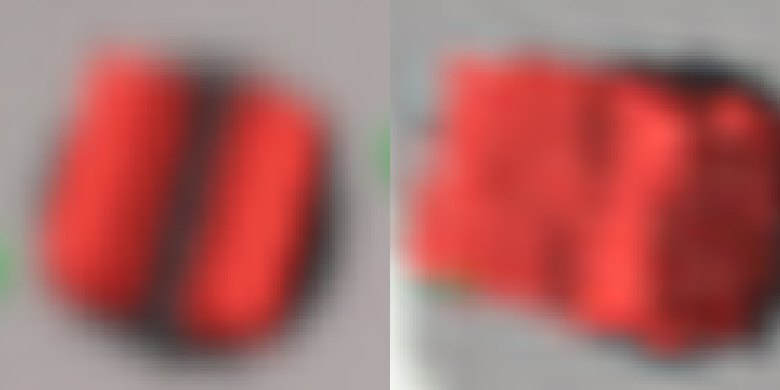

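The slot lies at a world angle of about -13° and the stop is at about -75.8°, so 63° clockwise, centred near (0.559, 0.134). The driver is at (0.521, -0.300) with its blade x at about 0°. I'll grasp with tool y along world x (tool x at 90°).

>>> carry_out(commands=[[[0,0,-0.85,0,0,0],[0,0,-0.85,0,0,0],[0.85,-0.385,0,0,0,0],[0.85,-0.385,0,0,0,0],[0.85,-0.385,0,0,0,0],[0.85,-0.385,0,0,0,0],[0.85,-0.385,0,0,0,0],[0.85,-0.385,0,0,0,0],[0.85,-0.385,0,0,0,0],[0.85,-0.385,0,0,0,0],[0.85,-0.385,0,0,0,0],[0.85,-0.385,0,0,0,0],[0.85,-0.385,0,0,0,0],[0.85,-0.385,0,0,0,0]]], hand=-1)

```text
clock: 1.57
position: [0.5207, -0.2992, 0.2612]
ee_rot: [0.989, 0.149, 0.0, 0.0]
ft_force: [-0.1, -0.7, 0.0]
grip_width: 1.001
grasp_force: 0.0
```

>>> carry_out(commands=[[[0,0,0,0,0,-1],[0,0,0,0,0,-1],[0,0,0,0,0,-1],[0,0,0,0,0,-1],[0,0,0,0,0,-1],[0,0,0,0,0,-1],[0,0,0,0,0,-1],[0,0,0,0,0,-1],[0,0,0,0,0,-1],[0,0,0,0,0,-1],[0,0,0,0,0,-1],[0,0,0,0,0,-1],[0,0,0,0,0,0],[0,0,0,0,0,0]]])

```text
clock: 2.73
position: [0.5195, -0.3007, 0.2609]
ee_rot: [0.714, 0.7, 0.0, 0.0]
ft_force: [0.1, 0.3, -0.7]
grip_width: 1.0
grasp_force: 0.0
```

>>> carry_out(commands=[[[0,0.03,0.65,0,0,-0.18],[0,0,0.65,0,0,0],[0,0,0.65,0,0,0],[0,0,0.65,0,0,0],[0,0,0.65,0,0,0],[0,0,0,0,0,0],[0,0,0,0,0,0]]])

```text
clock: 3.32
position: [0.5201, -0.3004, 0.1305]
ee_rot: [0.707, 0.708, -0.0, -0.001]
ft_force: [-0.2, 0.2, 0.8]
grip_width: 0.999
grasp_force: 0.0
```

>>> carry_out(commands=[[[0,0,0,0,0,0],[0,0,0,0,0,0],[0,0,0,0,0,0],[0,0,0,0,0,0],[0,0,0,0,0,0],[0,0,0,0,0,0],[0,0,0,0,0,0],[0,0,0,0,0,0],[0,0,0,0,0,0],[0,0,0,0,0,0]]], hand=1, force=80)

```text
clock: 4.15
position: [0.5214, -0.3011, 0.1321]
ee_rot: [0.706, 0.708, 0.0, 0.001]
ft_force: [0.1, -0.4, 5.4]
grip_width: 0.283
grasp_force: 79.0
```

>>> carry_out(commands=[[[0,0,-0.5,0,0,0],[0,0,-0.7,0,0,0],[0,0,-0.9,0,0,0],[0,0,-0.9,0,0,0],[0,0,-0.7,0,0,0],[0,0,-0.5,0,0,0],[0,0,0,0,0,0],[0,0,0,0,0,0],[0,0,0,0,0,0]]])

```text
clock: 4.9
position: [0.5203, -0.3005, 0.2976]
ee_rot: [0.706, 0.708, -0.0, -0.001]
ft_force: [0.2, -0.1, -0.4]
grip_width: 0.28
grasp_force: 78.5
```

```bash
python3 - <<'E'
from h import *
s=camera("side"); o=get_obs(); print(o["position"],o["ft_force"],o["torque"])
u=proj("side",o["position"]-[0,0,.112]); u2=proj("side",o["position"]-[0,0,.042]);print(u,u2)
x,y=int(u[0]),int(u[1]); cv2.imwrite("pics/lift.png",crop(s,(x-60,y-100,x+60,y+40),4))
E
```

```text
[ 0.52013052 -0.30043579  0.29732817] [ 0.15647196  0.07416912 -1.671482  ] [-0.00957771  0.04025953 -0.02394149]
[297.42513845 229.6077285 ] [299.74558188 202.90357502]
```

View pics/lift.png

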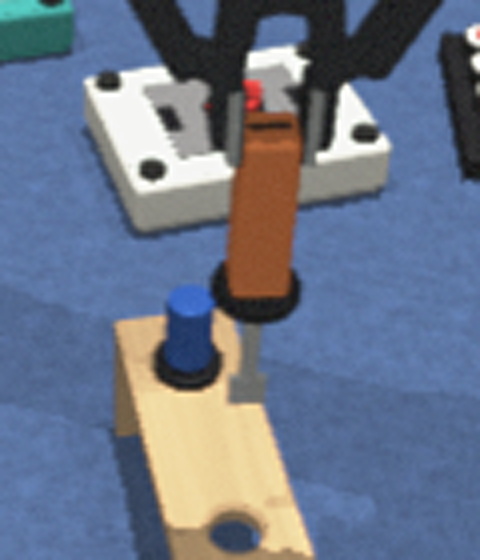

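The blade is wide along world x, as expected, with its lower edge at crop (247,400). The prediction was (241,402), so it hangs straight. I'll carry it over the lock.

>>> carry_out(commands=[[[0.6,0.08,0,0,0,0],[0.9,0.08,0,0,0,0],[0.92,0.08,0,0,0,0],[0.92,0.08,0,0,0,0],[0.92,0.08,0,0,0,0],[0.92,0.08,0,0,0,0],[0.92,0.08,0,0,0,0],[0.92,0.08,0,0,0,0],[0.92,0.08,0,0,0,0],[0.92,0.08,0,0,0,0],[0.9,0.08,0,0,0,0],[0.7,0.08,0,0,0,0],[0.4,0,0,0,0,0],[0,0,0,0,0,0.75],[0,0,0,0,0,0.75],[0,0,0,0,0,0.7],[0,0,0,0,0,0],[0,0,0,0,0,0],[0,0,0,0,0,0]]])

```text
clock: 6.53
position: [0.5573, 0.1337, 0.2982]
ee_rot: [0.782, 0.623, -0.0, -0.0]
ft_force: [-0.8, -0.8, -0.8]
grip_width: 0.278
grasp_force: 78.5
```

```bash
python3 -c "
from workcell import *
o=get_obs();print(o['position'],o['ee_rot'],o['joint_pos'].round(2),o['ft_force'])"
```

```text
[0.55734998 0.13372304 0.29824617] [ 7.81863139e-01  6.23449877e-01 -4.96903426e-04 -1.87754437e-04] [ 0.28  0.26 -0.73  1.39  0.17  1.56 -0.66] [-0.7808652  -0.81427492 -0.83698145]
```

>>> carry_out(commands=[[[0,0.03,0.5,0,0,0],[0,0,0.6,0,0,0],[0,0,0.6,0,0,0],[0,0,0.6,0,0,0],[0,0,0.45,0,0,0],[0,0,0,0,0,0],[0,0,0,0,0,0],[0,0,0,0,0,0]]])

```text
clock: 7.2
position: [0.5593, 0.1339, 0.1902]
ee_rot: [0.782, 0.623, 0.001, 0.0]
ft_force: [0.0, 0.5, -0.8]
grip_width: 0.28
grasp_force: 78.4
```

```bash
python3 - <<'E'
from h import *
s=camera("side");o=get_obs();p=o["position"];print(p)
u=proj("side",p-[0,0,.112]);v=proj("side",np.array([.559,.134,.055]));print(u,v)
x,y=int(u[0]),int(u[1]);print(x,y); cv2.imwrite("pics/above.png",crop(s,(x-45,y-60,x+45,y+30),6))
E
```

```text
[0.55950898 0.13392946 0.19047803]
[295.55139233 147.43817563] [294.95333981 153.85322163]
295 147
```

View pics/above.png

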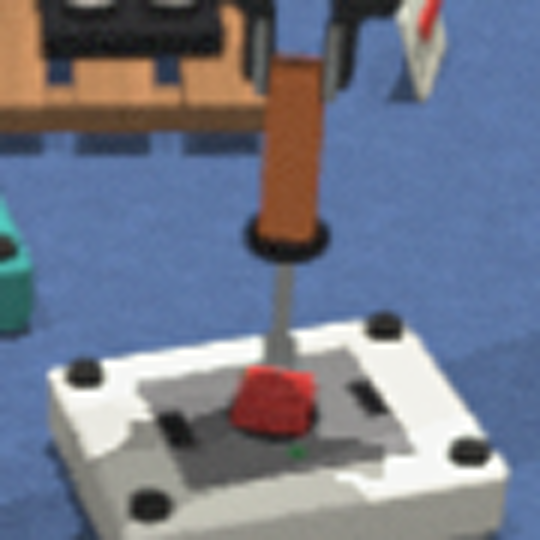

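The blade tip at (280,355) sits above the lock, whose centre is at (275,400). They line up within about 1 px, so I'll lower it.

>>> carry_out(commands=[[[0,0,0.2,0,0,0],[0,0,0.2,0,0,0],[0,0,0.1,0,0,0],[0,0,0.05,0,0,0],[0,0,0,0,0,0],[0,0,0,0,0,0]]])

```text
clock: 7.75
position: [0.5588, 0.1337, 0.1669]
ee_rot: [0.783, 0.623, -0.0, -0.0]
ft_force: [-0.0, -0.5, -1.3]
grip_width: 0.285
grasp_force: 78.4
```

>>> carry_out(commands=[[[0,0,0.05,0,0,0],[0,0,0.05,0,0,0],[0,0,0.04,0,0,0],[0,0,0,0,0,0],[0,0,0,0,0,0]]])

```text
clock: 8.17
position: [0.5588, 0.1336, 0.1613]
ee_rot: [0.783, 0.623, -0.0, 0.0]
ft_force: [-0.4, 0.7, -1.0]
grip_width: 0.283
grasp_force: 78.5
```

>>> carry_out(commands=[[[0,0,0.04,0,0,0],[0,0,0.04,0,0,0],[0,0,0,0,0,0],[0,0,0,0,0,0]]])

```text
clock: 8.5
position: [0.5599, 0.1345, 0.1608]
ee_rot: [0.783, 0.623, 0.002, 0.001]
ft_force: [-2.9, -0.1, 17.7]
grip_width: 0.281
grasp_force: 80.7
```

>>> carry_out(commands=[[[0,0,0,0,0,0],[0,0,0,0,0,0],[0,0,0,0,0,0],[0,0,0,0,0,0.6],[0,0,0,0,0,0.6],[0,0,0,0,0,0.6],[0,0,0,0,0,0.6],[0,0,0,0,0,0.6],[0,0,0,0,0,0.6],[0,0,0,0,0,0.6],[0,0,0,0,0,0.6],[0,0,0,0,0,0.6],[0,0,0,0,0,0.6],[0,0,0,0,0,0.6],[0,0,0,0,0,0.6],[0,0,0,0,0,0.6],[0,0,0,0,0,0.6],[0,0,0,0,0,0.6],[0,0,0,0,0,0.6],[0,0,0,0,0,0]]])

```text
clock: 10.17
position: [0.5603, 0.1341, 0.1608]
ee_rot: [0.986, 0.166, 0.002, 0.0]
ft_force: [-1.0, -1.3, 16.4]
grip_width: 0.28
grasp_force: 80.5
```

```bash
python3 -c "
from workcell import *
o=get_obs();print(o['position'],o['ee_rot'],o['joint_pos'].round(2),o['ft_force'],o['torque'])"
```

```text
[0.56032647 0.1341282  0.16080793] [9.86045783e-01 1.66459064e-01 2.25283725e-03 1.35304636e-04] [ 0.17  0.29 -0.58  1.62  0.17  1.27 -1.67] [-1.02259445 -1.31887869 16.37932487] [-0.31751209  0.5423723  -0.00311334]
```

>>> carry_out(commands=[[[0,0,0,0,0,0.4],[0,0,0,0,0,0.4],[0,0,0,0,0,0.4],[0,0,0,0,0,0.3],[0,0,0,0,0,0],[0,0,0,0,0,0],[0,0,0,0,0,0]]])

```text
clock: 10.75
position: [0.5602, 0.1341, 0.1608]
ee_rot: [0.996, 0.091, 0.002, -0.0]
ft_force: [-1.9, -0.8, 16.5]
grip_width: 0.282
grasp_force: 80.6
```

```bash
python3 - <<'E'
from h import *
o=get_obs();q=o['ee_rot'];print(o['position'],2*np.degrees(np.arctan2(q[1],q[0])),o['joint_pos'].round(2),o['ft_force'],o['torque'])
s=camera("side");u=proj("side",np.array([.559,.134,.055])).astype(int);x,y=u
cv2.imwrite("pics/turn.png",crop(s,(x-40,y-50,x+40,y+30),6))
E
```

```text
[0.5602484  0.1340662  0.16079219] 10.397604133481694 [ 0.15  0.29 -0.56  1.62  0.16  1.27 -1.82] [-1.92683793 -0.80759118 16.47313623] [-0.41116048  0.62336431  0.03262131]
```

View pics/turn.png

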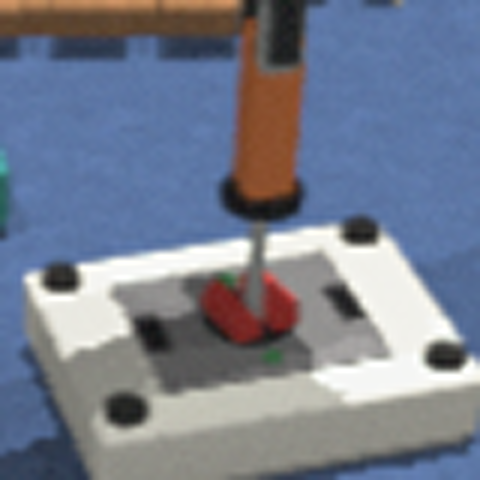

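The slot, running (235,285) to (262,330), now lies nearly along the green dots at (227,278) and (272,356), with the blade still seated. I'll turn further to the stop.

>>> carry_out(commands=[[[0,0,0,0,0,0.4],[0,0,0,0,0,0.4],[0,0,0,0,0,0.4],[0,0,0,0,0,0.4],[0,0,0,0,0,0],[0,0,0,0,0,0],[0,0,0,0,0,0]]])

```text
clock: 11.38
position: [0.5602, 0.134, 0.1608]
ee_rot: [1.0, 0.007, 0.002, -0.0]
ft_force: [-2.5, -1.7, 15.5]
grip_width: 0.283
grasp_force: 80.6
```

```bash
python3 - <<'E'
from h import *
o=get_obs();q=o['ee_rot'];print(o['position'],2*np.degrees(np.arctan2(q[1],q[0])),o['joint_pos'].round(2),o['ft_force'],o['torque'])
E
```

```text
[0.56017015 0.13399035 0.1607823 ] 0.7951222806220914 [ 0.13  0.29 -0.53  1.62  0.15  1.27 -1.98] [-2.48811608 -1.71252398 15.48499089] [-0.39370088  0.74100516  0.02768459]
```

>>> carry_out(commands=[[[0,0,0,0,0,0.4],[0,0,0,0,0,0.4],[0,0,0,0,0,0.2],[0,0,0,0,0,0],[0,0,0,0,0,0],[0,0,0,0,0,0],[0,0,0,0,0,0]]])

```text
clock: 11.97
position: [0.5601, 0.134, 0.1608]
ee_rot: [0.999, -0.045, 0.002, -0.0]
ft_force: [-2.5, -0.9, 15.6]
grip_width: 0.281
grasp_force: 80.8
```

```bash
python3 - <<'E'
from h import *
o=get_obs();q=o['ee_rot'];print(o['position'],2*np.degrees(np.arctan2(q[1],q[0])),o['joint_pos'].round(2),o['ft_force'],o['torque'])
s=camera("side");u=proj("side",np.array([.559,.134,.055])).astype(int);x,y=u
cv2.imwrite("pics/turn2.png",crop(s,(x-40,y-50,x+40,y+30),6))
E
```

```text
[0.56012645 0.13404813 0.1608027 ] -5.184926612451801 [ 0.12  0.29 -0.52  1.62  0.15  1.27 -2.09] [-2.52257309 -0.89855417 15.59104259] [-0.44644066  0.83642047  0.15708299]
```

View pics/turn2.png

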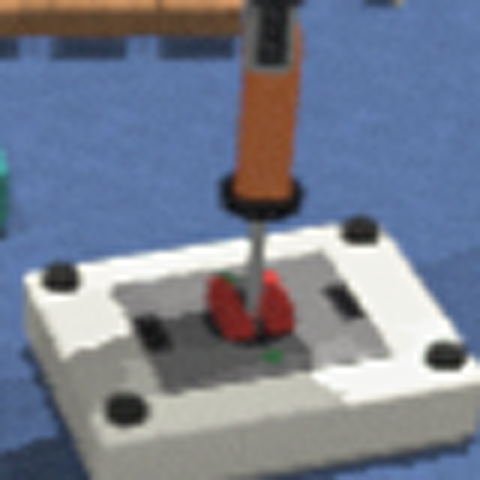

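Torque has risen to 0.157 N m, well above the lock's 0.05, so it is at the stop. The slot is in line with the dots. I'll ease the turn off within the blade's play and lift out.

>>> carry_out(commands=[[[0,0,0,0,0,-0.4],[0,0,0,0,0,-0.4],[0,0,0,0,0,0],[0,0,-0.3,0,0,0],[0,0,-0.4,0,0,0],[0,0,-0.6,0,0,0],[0,0,-0.7,0,0,0],[0,0,-0.7,0,0,0],[0,0,-0.5,0,0,0],[0,0,-0.3,0,0,0],[0,0,0,0,0,0],[0,0,0,0,0,0]]])

```text
clock: 13.02
position: [0.5588, 0.1337, 0.2976]
ee_rot: [1.0, -0.003, -0.0, 0.0]
ft_force: [-0.8, -0.1, -2.7]
grip_width: 0.28
grasp_force: 78.5
```

```bash
python3 - <<'E'
import slot
from h import *
import h
cv2.imwrite("pics/x.png",1*np.zeros((2,2)))
t=camera("top");o=get_obs();q=o['ee_rot'];print(o['position'],2*np.degrees(np.arctan2(q[1],q[0])),o["torque"])
s=camera("side");u=proj("side",np.array([.559,.134,.055])).astype(int);x,y=u
cv2.imwrite("pics/after.png",np.hstack([crop(s,(x-40,y-60,x+40,y+30),5),crop(t,(160,100,240,190),5)]))
E
```

```text
[0.55838983 0.13348158 0.29666994] -0.3966943673511206 [-0.00649832 -0.0247561  -0.00412987][ WARN:0@0.417] global loadsave.cpp:1063 imwrite_ Unsupported depth image for selected encoder is fallbacked to CV_8U.
```

View pics/after.png

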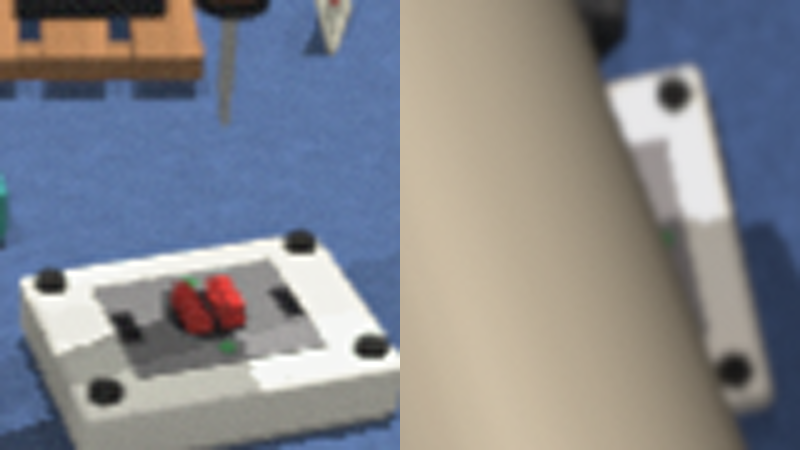

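The lock reads as closed: the slot at side crop (208,305) lines up with the dots at (191,282) and (228,345). The driver goes back to the rack.

>>> carry_out(commands=[[[-0.08,0.6,0,0,0,0],[-0.08,0.9,0,0,0,0],[-0.08,0.92,0,0,0,0],[-0.08,0.92,0,0,0,0],[-0.08,0.92,0,0,0,0],[-0.08,0.92,0,0,0,0],[-0.08,0.92,0,0,0,0],[-0.08,0.92,0,0,0,0],[-0.08,0.92,0,0,0,0],[-0.08,0.92,0,0,0,0],[-0.08,0.9,0,0,0,0],[-0.05,0.7,0,0,0,0],[0,0.4,0,0,0,0],[0,0,0,0,0,0]]])

```text
clock: 14.28
position: [0.5168, -0.3045, 0.2959]
ee_rot: [1.0, -0.006, -0.002, -0.0]
ft_force: [-1.1, -0.9, -1.2]
grip_width: 0.279
grasp_force: 78.5
```

>>> carry_out(commands=[[[0,0,0,0,0,-0.5],[0,0,0,0,0,-1],[0,0,0,0,0,-1],[0,0,0,0,0,-1],[0,0,0,0,0,-1],[0,0,0,0,0,-1],[0,0,0,0,0,-1],[0,0,0,0,0,-1],[0,0,0,0,0,-1],[0,0,0,0,0,-1],[0,0,0,0,0,-1],[0,0,0,0,0,-1],[0,0,0,0,0,-1],[0,0,0,0,0,-1],[0,0,0,0,0,-1],[0,0,0,0,0,-0.5],[0,0,0,0,0,0],[0,0,0,0,0,0]]])

```text
clock: 15.78
position: [0.5188, -0.2992, 0.2975]
ee_rot: [0.71, 0.704, 0.0, -0.001]
ft_force: [0.3, 0.2, -1.6]
grip_width: 0.281
grasp_force: 78.5
```

>>> carry_out(commands=[[[-0.03,0.04,0.3,0,0,-0.1],[0,0,0.5,0,0,0],[0,0,0.5,0,0,0],[0,0,0.4,0,0,0],[0,0,0.2,0,0,0],[0,0,0,0,0,0],[0,0,0,0,0,0]]])

```text
clock: 16.37
position: [0.5201, -0.3015, 0.222]
ee_rot: [0.706, 0.708, -0.0, -0.0]
ft_force: [-0.0, -0.5, -0.4]
grip_width: 0.28
grasp_force: 78.6
```

>>> carry_out(commands=[[[0,0,0.3,0,0,0],[0,0,0.3,0,0,0],[0,0,0.1,0,0,0],[0,0,0,0,0,0],[0,0,0,0,0,0]]])

```text
clock: 16.78
position: [0.52, -0.3016, 0.1939]
ee_rot: [0.706, 0.708, -0.0, -0.0]
ft_force: [0.5, -0.4, -1.6]
grip_width: 0.282
grasp_force: 78.6
```

>>> carry_out(commands=[[[0,0,0.3,0,0,0],[0,0,0.4,0,0,0],[0,0,0.4,0,0,0],[0,0,0.3,0,0,0],[0,0,0.05,0,0,0],[0,0,0,0,0,0],[0,0,0,0,0,0]]])

```text
clock: 17.37
position: [0.5205, -0.3019, 0.1368]
ee_rot: [0.706, 0.708, 0.0, 0.0]
ft_force: [-0.2, -0.3, -0.3]
grip_width: 0.276
grasp_force: 78.6
```

>>> carry_out(commands=[[[0,0,0.04,0,0,0],[0,0,0.04,0,0,0],[0,0,0,0,0,0],[0,0,0,0,0,0]]])

```text
clock: 17.7
position: [0.5203, -0.3018, 0.1332]
ee_rot: [0.706, 0.708, 0.0, 0.0]
ft_force: [-0.5, 0.9, -0.3]
grip_width: 0.279
grasp_force: 78.6
```

>>> carry_out(commands=[[[0,0,0.03,0,0,0],[0,0,0.02,0,0,0],[0,0,0,0,0,0],[0,0,0,0,0,0]]])

```text
clock: 18.03
position: [0.5206, -0.3018, 0.1321]
ee_rot: [0.706, 0.708, 0.0, 0.001]
ft_force: [-2.0, 0.6, 7.6]
grip_width: 0.278
grasp_force: 79.5
```

>>> carry_out(commands=[[[0,0,0,0,0,0],[0,0,0,0,0,0],[0,0,0,0,0,0],[0,0,0,0,0,0],[0,0,0,0,0,0],[0,0,0,0,0,0],[0,0,0,0,0,0],[0,0,0,0,0,0],[0,0,0,0,0,0],[0,0,0,0,0,0]]], hand=-1)

```text
clock: 18.87
position: [0.5202, -0.3017, 0.1309]
ee_rot: [0.706, 0.708, -0.0, 0.0]
ft_force: [0.4, 1.1, -0.4]
grip_width: 1.0
grasp_force: 0.0
```

>>> carry_out(commands=[[[0,0,-0.3,0,0,0],[0,0,-0.6,0,0,0],[0,0,-0.9,0,0,0],[0,0,-0.9,0,0,0],[0,0,-0.6,0,0,0],[0,0,-0.3,0,0,0],[0,0,0,0,0,0],[0,0,0,0,0,0],[0,0,0,0,0,0],[0,0,0,0,0,0],[0,0,0,0,0,0],[0,0,0,0,0,0]]])

```text
clock: 19.87
position: [0.5198, -0.3016, 0.2739]
ee_rot: [0.706, 0.708, -0.0, -0.001]
ft_force: [0.1, 0.3, -0.0]
grip_width: 1.0
grasp_force: 0.0
```

```bash
python3 - <<'E'
from h import *
s=camera("side");o=get_obs();print(o["clock"],o["position"],o["ft_force"])
cv2.imwrite("pics/end.png",crop(s,(225,120,355,340),2.7))
E
```

```text
19.9167 [ 0.51988775 -0.30161931  0.27421466] [-0.06200936 -0.64223512  0.60125572]
```

View pics/end.png

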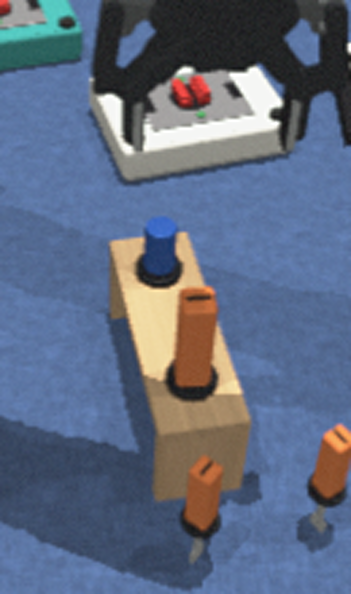

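The driver stands upright in its hole with its collar on the rack at crop (193,378). The pick at (160,250) hasn't moved, the lock lines up with the dots, and the gripper is clear. I'll hand it in.

```bash
python3 -c "
from workcell import *
print(hand_in())"
```

```text
the job is handed in; nothing more can be done
None
```

I turned the lock clockwise to its stop, with the slot in line with the green dots, put the orange screwdriver back upright in its rack hole, left the pick untouched, and handed the job in at about 20 s; the hand-in returned no verdict.

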